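# Clamp a guitar neck block in the cam jig

### The job

Lay the neck block (the thick mahogany block with the dovetail mortise in its top) flat in the clamping jig, mortise up and centred across the bed between the stop and the cork-faced jaw, and let go of it. Then swing the cam lever just far enough to take up the gap and hold the block snugly against the stop, so that it stays by itself; do not overrun the cam and crush the wood. Leave the other parts and tools on the bench where they are.

Things in the scene. Friction and masses are not known exactly. Their poses are not given: they have to be found in the camera images.
- neck_block: Guitar neck block of dark mahogany, the only thick block: 56 mm wide (its x), 95 mm long (its y), 44 mm high, 0.10 to 0.19 kg. A dovetail mortise about 20 mm wide and deep runs along the middle of its top, open at its +y end. Lies mortise up. Origin: centre of its underside, z up. Either end may go to the stop. Grip it across its 56 mm width.
- jig: Clamping jig fixed to the bench: plywood board 150 mm (x) by 290 mm (y from -165 to +125 mm), 18 mm thick; the block lies on its top (the bed). Origin: on the underside, on the centre line, z up. Its y is the clamping line, from jaw to stop. The jaw, 70 mm wide, runs between guides (y -98 to -52 mm, x 36 to 51 mm either side, 33 mm above the bed). Nothing stands beside the bed from jaw to stop.
- stop: The jig's end stop, maple with a cork face, 70 mm wide, 27 mm high above the bed, 32 mm thick, locked by a black star knob (top 49 mm above the bed). Stays fixed. Origin: middle of the face that the block rests against, at bed level; axes as the jig's. It stands 103 to 109 mm from the open jaw's face: the block has 8 to 14 mm to spare with the lever at 0.
- cork_pad: Cork face of the sliding jaw, 66 mm wide, 2 to 28 mm above the bed. Origin: middle of the face that presses the block, at bed level; axes as the jig's; moves along the jig's +y as the cam turns. The 10 mm cork gives at most 6 mm, about 20 N per mm. Snug is a press of 20 to 90 N (aim for 50 to 60 N); over 140 N crushes the block.
- cam_lever (a joint): Angle of the eccentric cam lever, rad: 0 open, grows counter-clockwise from above, to 2.4. The jaw advances 0.85 mm per 0.1 rad. Stiff: 0.85 N m (8 N at the knob) all the way; stays where it is left. Each 10 N of press adds 0.085 N m (0.8 N at the knob). The press begins at 0.95 to 1.65 rad, by the gap; 50 to 60 N comes some 0.25 to 0.4 rad later.
- cam_pivot (a point): Point on the vertical axis that the cam lever turns about, at bed level (18 mm above the bench). Bolt head there, top 43 mm above the bed.
- lever_knob (a point): Upright turned rosewood knob at the lever's end, 105 mm from the pivot, 24 mm in diameter, from 34 to 82 mm above the bed. This point is on its axis, 58 mm above the bed. At lever angle 0 it lies from the pivot in the direction 185 deg counter-clockwise from the jig's +x. The lever arm below it is 22 mm wide, 16 mm thick.
- tail_block: Bystander: thin mahogany tail block, 56 x 95 x 20 mm, no mortise, a small dark hole in the middle. Origin: centre of its underside.
- bridge: Bystander: rosewood guitar bridge 34 x 156 x 9 mm, lying flat. Origin: centre of its underside.
- torch: Bystander: black pocket torch 141 mm long, 41 mm thick, lying along its y. Origin: bench level below its middle.
- screwdriver: Bystander: screwdriver lying on the bench.
- hammer: Bystander: hammer lying on the bench.
- glue: Bystander: glue bottle, 56 mm thick, 150 mm high. Origin: centre of its foot.
There are look-alikes about, which are no part of the job. What is shaped like the neck_block but orange or turquoise is not meant.

How it is judged:
On the way:
1. the neck block lies flat on the jig's bed between stop and jaw, released (z of neck_block in the frame of jig between 0.015 and 0.021 m and x of neck_block in the frame of jig between -0.014 and 0.014 m and y of neck_block in the frame of stop between -0.066 and -0.044 m and angle between neck_block's own z axis and vertical below 0.06 rad and contact force between the fingers and neck_block below 0.1 N), for 0.2 s.
At the end, for the whole second after the job is handed in: The neck block lies flat on the bed (underside within 3 mm of it, level and square to the jig within 0.06 rad), mortise up, within 14 mm of the middle across the jig, pressed against the stop by the jaw with 20 to 90 N; block and lever are at rest and released (contact force between cork_pad and neck_block between 20 and 90 N and contact force between stop and neck_block above 15 N and z of neck_block in the frame of jig between 0.015 and 0.021 m and x of neck_block in the frame of jig between -0.014 and 0.014 m and angle between the y axis of neck_block and the y axis of jig, either way round below 0.06 rad and angle between neck_block's own z axis and vertical below 0.06 rad and linear speed of neck_block below 0.01 m/s and velocity of joint cam_lever between -0.03 and 0.03 rad/s); the robot touches nothing.
It fails at once if the block is crushed: the jaw presses it with more than 140 N (contact force between cork_pad and neck_block above 140 N).
It fails at once if a bystander is shifted by more than 30 mm (distance of any of tail_block, bridge, torch, screwdriver, hammer, glue from where it was at the start of the episode above 0.03 m).
It also fails if it takes over 67 s, if anything falls off the work surface, if the arm or the gripper's body presses on something with over 40 N, if the wrist force passes 120 N, or if a joint passes its speed limit or range.

### The arm

A 6-joint arm with a two-finger parallel gripper is mounted at the origin on the work surface. World frame = base frame: x ahead of the robot, y to its left, z up, the work surface at z = 0. Lengths are in m, angles in rad, forces in N, time in s.
With the tool pointing down it reaches from about 0.35 to 0.975 m from the base axis. Payload 4.9 kg.
Tool frame: the origin (TCP) lies midway between the tips of the shut fingers; the grasp point (between the pads) lies 19 mm behind it; z points along the fingers, y is the direction in which the jaws open and shut (so a half turn about z gives the same grasp; the last joint's range is limited). The gripper opens to 85 mm and grips with 20 to 120 N. Pads are 22 mm wide; open, the fingers measure 114 mm over their backs; the gripper's body (76 mm by 85 mm) begins 54 mm behind the grasp point. The pads swing forward as they close: fully open they stand 13 mm farther back than shut.
Start: joints at [1.057, 0.053, 1.613, -0, 1.476, -0.119], TCP at [0.24, 0.577, 0.231] pointing down, gripper open.
Joint ranges: [-3.01, 3.01], [-1.01, 2.22], [0.06, 2.58], [-1.02, 4.17], [0.09, 2.62], [-3.14, 3.14]. Speed limits (rad/s): [2.57, 2.57, 3.14, 3.14, 3.14, 3.14].

### API

Orientations are given as a rotation vector (axis times angle).
In Python, from station import ctrl gives the robot as it stands.
- The arm moves only by the shell command python3 -m jog 'ROWS' [FORCE]. ROWS is JSON, one flat list of numbers, 7 for each row, row after row: the opening, from 0 (shut) to 1 (fully open), then the shift along the tool's x, y, z in m, then the turn, a rotation vector about the tool's x, y, z in degrees. A call has 1 to 10 rows; each row shifts and turns the commanded pose from where the row before left it, along the tool's axes as they then stand; what a row does not reach is not made up. A row lasts 1/8 s, in which the tool goes at most 62.5 mm and 10.7 degrees, less where a joint would pass 70% of its speed; a pose out of reach is approached as far as the arm can. A call with a gripper value outside its range is refused whole. The fingers move at their own pace and stop on an object; FORCE is the grip in N (left out, the last holds). Time passes only in rows, so rows that do not move let the fingers close. It gives the time, the measured TCP pose, the force and the opening at its end, in the units of the state.
- ctrl.get_obs(): the state, without advancing time (a new reading comes with each control period).
- ctrl.get_image(name): name is "scene" or "side" or "wrist"; returns a dict with "image" (480x640x3 uint8, blue, green, red), "camera_matrix" (3x3 intrinsics, pixels), "rvec" (rotation vector, rad) and "tvec" (3), from world to camera coordinates, as OpenCV has them; the wrist camera has in their place "mount" (4x4, takes a point from camera to tool coordinates, whose origin is the TCP and whose axes are the flange's). Camera axes: x right, y down, z forward; pixel columns grow to the right and rows downward; lengths in m; the calibration is good to about 2 mm. A picture is of the moment at which its call begins: read the wrist's pose just before it. There is no depth.
- ctrl.finish_job(): hands the job in, once; it reports no verdict.
Trained networks look in a picture, given as the dict that the camera call returned (one of the last four; its "shot" number tells which), for a name from the list of things; names that differ only in an ending like _2 or _b are one class to them, and where a whole thing is asked for, a point or a joint stands for the part that bears it (a point fixed in the world has none). Each returns a list of dicts, best first, with "p" (0 to 1); they miss things now and then, are a little off and sometimes report something else, mostly with a low value. They report only what shows in the picture. A call takes as long as a camera call. They do not tell look-alikes from the thing itself.
- ctrl.boxes_of(target, picture): "box" ([centre column, centre row, width, height] in pixels, round what is visible of it).
The state is a dict: "t": time; "q": joint angles; "dq": joint speeds; "effort": joint torques, N m; "tool_pos": TCP position; "tool_rot": TCP orientation; "contact_force": force on the tool from outside, world axes, zero at the start; "wrist_torque": the same for the moment, N m; "opening": finger opening in m.
Only numpy, scipy, OpenCV 4.12 (cv2) and the standard library are available. Lean on these libraries where they do the work, as an engineer would, in place of code of your own. Each camera call takes 0.05 s, during which the arm holds its last target. There are 200 camera calls.

## Working session

There is one attempt and no reset: what is moved stays moved. The work goes in short steps, Python scripts to look and compute and a shell command to move; the robot and the scene stay as the last step left them, time stands still between calls to the robot, and variables do not carry over. Pictures are saved under pics/ and viewed, about 8 in all and at most 12, crops included, and the job is handed in when it is done.

```bash
mkdir -p pics && cat > h.py <<'E'
import numpy as np, cv2, pickle
from station import ctrl
R=lambda v: cv2.Rodrigues(np.array(v,float))[0]
def cam(p,obs=None):
    if 'mount' in p:
        M=np.array(p['mount']); T=np.eye(4); T[:3,:3]=R(obs['tool_rot']); T[:3,3]=obs['tool_pos']
        W=np.linalg.inv(T@M); return W[:3,:3],W[:3,3]
    return R(p['rvec']),np.array(p['tvec'],float).ravel()
def proj(p,X,obs=None):
    r,t=cam(p,obs); return cv2.projectPoints(np.array(X,float).reshape(-1,1,3),r,t,np.array(p['camera_matrix'],float),None)[0].reshape(-1,2)
def back(p,uv,z,obs=None):
    r,t=cam(p,obs); d=r.T@np.linalg.solve(np.array(p['camera_matrix'],float),[uv[0],uv[1],1.]); c=-r.T@t
    return c+d*(z-c[2])/d[2]
def shot(name,file):
    o=ctrl.get_obs(); p=ctrl.get_image(name); cv2.imwrite('pics/'+file+'.png',p['image']); pickle.dump((p,o),open('pics/'+file+'.pkl','wb')); return p,o
E
python3 - <<'E'
from h import *
for n in ['scene','side']:
    p,o=shot(n,n+'0')
    for t,z in [('neck_block',.04),('jig',.02),('stop',.03),('cork_pad',.03),('lever_knob',.076),('tail_block',.02),('torch',.02),('glue',.07),('bridge',.01),('hammer',.02),('screwdriver',.01)]:
        for b in ctrl.boxes_of(t,p)[:3]:
            if b['p']>.2: print(n,t,round(b['p'],2),np.round(b['box']),back(p,b['box'][:2],z,o).round(3))
print(o)
E
```

```text
scene neck_block 0.89 [377. 135.  22.  34.] [0.407 0.432 0.04 ]
scene neck_block 0.84 [324. 151.  31.  33.] [0.304 0.286 0.04 ]
scene neck_block 0.74 [431. 150.  39.  30.] [0.577 0.464 0.04 ]
scene jig 0.88 [346. 266. 115. 100.] [ 0.57  -0.019  0.02 ]
scene jig 0.34 [340. 265.  13.  14.] [ 0.553 -0.025  0.02 ]
scene stop 0.76 [372. 238.  28.  25.] [0.583 0.088 0.03 ]
scene cork_pad 0.6 [310. 269.  48.  56.] [ 0.5   -0.083  0.03 ]
scene cork_pad 0.48 [339. 264.  11.  14.] [ 0.553 -0.029  0.03 ]
scene lever_knob 0.95 [312. 268.  45.  52.] [ 0.518 -0.101  0.076]
scene tail_block 0.74 [421. 186.  26.  32.] [0.61  0.337 0.02 ]
scene torch 0.86 [447. 265.  26.  56.] [0.787 0.124 0.02 ]
scene glue 0.91 [274. 387.  28.  46.] [ 0.612 -0.389  0.07 ]
scene glue 0.64 [311. 214.  30.  43.] [0.421 0.044 0.07 ]
scene bridge 0.96 [310. 216.  29.  45.] [0.393 0.074 0.01 ]
scene hammer 0.89 [149. 354.  75.  95.] [ 0.311 -0.469  0.02 ]
scene screwdriver 0.85 [237. 396.  30.  46.] [ 0.537 -0.434  0.01 ]
scene screwdriver 0.49 [346. 268. 120. 105.] [ 0.568 -0.02   0.01 ]
side neck_block 0.98 [143. 225.  
[... 896 characters left out ...]
er 0.8 [429. 367.  90.  21.] [ 0.491 -0.409  0.01 ]
{'t': 0.6, 'q': array([ 1.05700574e+00,  5.26501565e-02,  1.61287660e+00, -3.37777236e-05,
        1.47602038e+00, -1.18996765e-01]), 'dq': array([ 0.00019022,  0.00058488, -0.00070906,  0.00092707, -0.0004309 ,
       -0.00048193]), 'effort': array([-1.63079831e-04, -3.93411398e+01, -3.70228136e+01, -2.11594556e-04,
        7.73237007e-04, -6.03091294e-06]), 'tool_pos': array([0.24038515, 0.57690641, 0.2313485 ]), 'tool_rot': array([6.16107208e-01, 3.08053998e+00, 5.14996652e-05]), 'contact_force': array([-0.32542648, -0.41524704,  1.06886906]), 'wrist_torque': array([ 0.00059176,  0.08716256, -0.02587252]), 'opening': 0.08544052909295814}
```

```bash
python3 - <<'E'
import cv2
a=cv2.imread('pics/scene0.png')[100:320,250:480]
b=cv2.imread('pics/side0.png')[170:330,120:420]
cv2.imwrite('pics/c0.png',cv2.resize(a,None,fx=2.7,fy=2.7,interpolation=3))
cv2.imwrite('pics/c1.png',cv2.resize(b,None,fx=2.6,fy=2.6,interpolation=3))
E
```

```text
(no output)
```

View pics/c0.png

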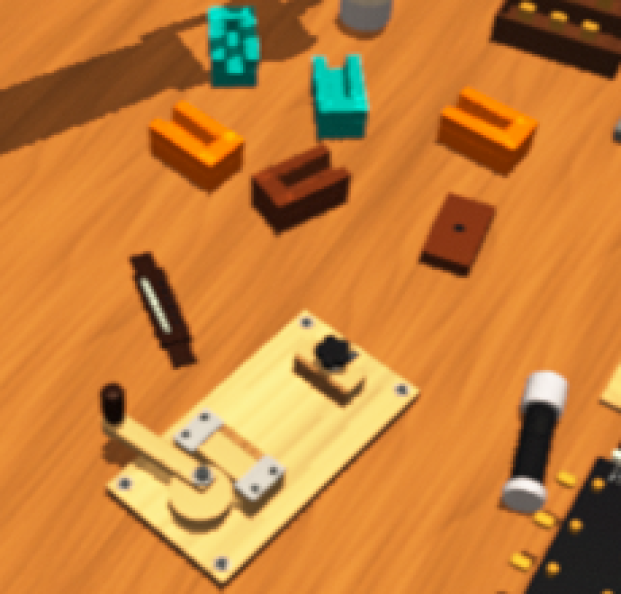

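View pics/c1.png

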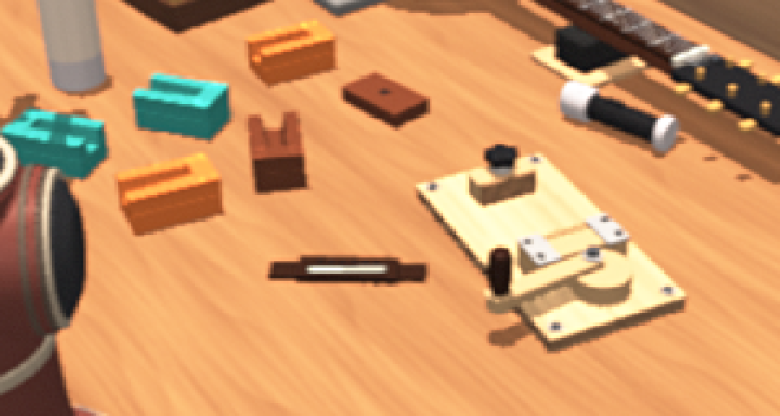

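Both crops agree. The mahogany neck block is the dark one among the orange and turquoise ones, at scene px (361,170) and side px (227,228). The jig has its stop with knob at scene (372,238), the jaw between metal guides, and the lever knob at scene (292,250).

```bash
python3 - <<'E'
from h import *
p,o=pickle.load(open('pics/scene0.pkl','rb')); s,_=pickle.load(open('pics/side0.pkl','rb'))
f=lambda c:(250+c[0]/2.7,100+c[1]/2.7); g=lambda c:(120+c[0]/2.6,170+c[1]/2.6)
for c in [(306,312),(418,392),(222,575),(107,488)]: print('jig',back(p,f(c),.018).round(3))
for c in [(417,187),(545,155),(685,295),(550,343)]: print('jig side',back(s,g(c),.018).round(3))
for c in [(252,185),(325,148),(350,182),(277,212)]: print('blk',back(p,f(c),.044).round(3))
for c in [(203,474)]: print('bolt',back(p,f(c),.061).round(3))
for c in [(592,255)]: print('bolt',back(s,g(c),.061).round(3))
print('knob',back(p,f((112,388)),.1).round(3),back(s,g((500,251)),.1).round(3))
w,o=shot('wrist','w0'); print(np.round(w['mount'],3),w['camera_matrix'])
print(R(o['tool_rot']).round(3))
E
```

```text
jig [0.523 0.15  0.018]
jig [0.666 0.122 0.018]
jig [ 0.609 -0.153  0.018]
jig [ 0.47  -0.134  0.018]
jig side [0.514 0.149 0.018]
jig side [0.665 0.117 0.018]
jig side [ 0.609 -0.158  0.018]
jig side [ 0.46  -0.135  0.018]
blk [0.395 0.252 0.044]
blk [0.434 0.343 0.044]
blk [0.482 0.313 0.044]
blk [0.438 0.232 0.044]
bolt [ 0.552 -0.095  0.061]
bolt [ 0.539 -0.099  0.061]
knob [ 0.445 -0.082  0.1  ] [ 0.44  -0.085  0.1  ]
[[ 0.    -0.949 -0.315  0.082]
 [ 1.     0.001 -0.001 -0.001]
 [ 0.002 -0.315  0.949 -0.143]
 [ 0.     0.     0.     1.   ]] [[392.61736225   0.         321.32397115]
 [  0.         392.61736225 234.1971442 ]
 [  0.           0.           1.        ]]
[[-0.923  0.385 -0.   ]
 [ 0.385  0.923 -0.   ]
 [ 0.    -0.    -1.   ]]
```

```bash
python3 -m jog '[0.9,-0.042,-0.0277,0,0,0,0, 0.9,-0.042,-0.0277,0,0,0,0, 0.9,-0.042,-0.0277,0,0,0,0, 0.9,-0.042,-0.0277,0,0,0,0, 0.9,-0.042,-0.0277,0,0,0,0, 0.9,-0.042,-0.0277,0,0,0,0, 0.9,-0.042,-0.0277,0,0,0,0]' && python3 -m jog '[0.9,0,0,0,0,0,9.3,0.9,0,0,0,0,0,9.3,0.9,0,0,0,0,0,9.3,0.9,0,0,0,0,0,9.3,0.9,0,0,0,0,0,9.3,0.9,0,0,0,0,0,9.3,0.9,0,0,0,0,0,9.3,0.9,0,0,0,0,0,9.3,0.9,0,0,0,0,0,9.3,0.9,0,0,0,0,0,9.3]'
cat >> h.py <<'E'
def yaw(o):
    r=R(o['tool_rot']); return np.degrees(np.arctan2(r[1,1],r[0,1]))
def delta(o,target):
    "world target -> shift in tool axes"
    return R(o['tool_rot']).T@(np.array(target)-o['tool_pos'])
E
python3 - <<'E'
from h import *
p,o=shot('wrist','w1'); print(yaw(o),o['tool_pos'],ctrl.boxes_of('neck_block',p))
E
```

```text
t: 2.12
tool_pos: [0.4379, 0.2834, 0.2316]
tool_rot: [0.616, 3.08, 0.001]
contact_force: [1.0, 0.1, -0.3]
opening: 0.0767
t: 3.38
tool_pos: [0.4372, 0.2848, 0.2314]
tool_rot: [2.663, 1.666, 0.0]
contact_force: [0.4, 0.4, -0.6]
opening: 0.0769
-25.928686398605056 [0.43718843 0.28483543 0.2313917 ] [{'box': [53.0, 117.0, 105.9, 115.9], 'p': 0.88}, {'box': [179.9, 50.2, 147.1, 100.5], 'p': 0.86}, {'box': [305.5, 188.4, 64.3, 115.1], 'p': 0.84}, {'box': [184.4, 254.1, 125.7, 92.2], 'p': 0.64}]
```

View pics/w1.png

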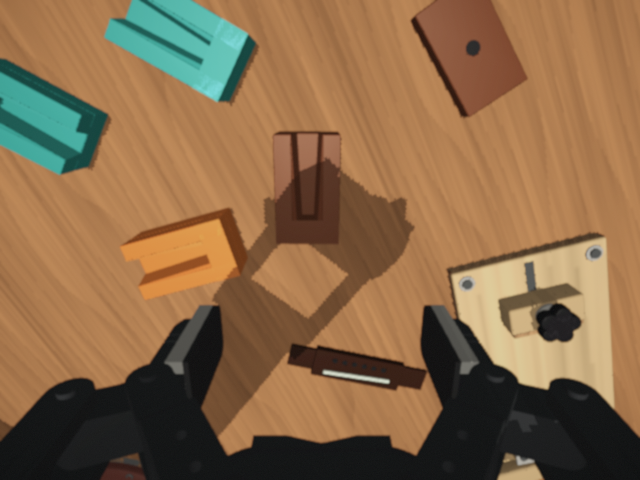

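The neck block sits at px (275–340, 133–243), nearly aligned with the tool and clear on both sides. The jig's stop end is at the right, with the knob at (557,322).

```bash
python3 - <<'E'
from h import *
p,o=pickle.load(open('pics/w1.pkl','rb'))
c=np.array([back(p,u,.044,o) for u in [(274,133),(340,133),(341,243),(276,243)]]); print(c.round(3),c.mean(0).round(4))
d=c[0]+c[1]-c[2]-c[3]; print('blk y',np.degrees(np.arctan2(d[1],d[0])), np.linalg.norm(d)/2); e=c[1]+c[2]-c[0]-c[3]; print('blk x',np.degrees(np.arctan2(e[1],e[0])),np.linalg.norm(e)/2)
m=c.mean(0); print('delta',delta(o,[m[0],m[1],.006]).round(4))
for u in [(450,272),(606,236)]: print('jig',back(p,u,.018,o).round(4))
E
```

```text
[[0.427 0.353 0.044]
 [0.475 0.33  0.044]
 [0.436 0.243 0.044]
 [0.383 0.268 0.044]] [0.4303 0.2984 0.044 ]
blk y 64.22398597904036 0.09544167613336219
blk x -25.919315143409005 0.056001123964521476
delta [ 0.0091 -0.0121  0.2254]
jig [0.5169 0.159  0.018 ]
jig [0.6643 0.1291 0.018 ]
```

```bash
python3 -m jog '[0.86,0.009,-0.012,0.03,0,0,0, 0.86,0,0,0.045,0,0,0, 0.86,0,0,0.045,0,0,0, 0.86,0,0,0.04,0,0,0, 0.86,0,0,0.03,0,0,0, 0.86,0,0,0.02,0,0,0, 0.86,0,0,0.013,0,0,0,0.86,0,0,0,0,0,0]' && python3 -m jog '[0.3,0,0,0,0,0,0,0.3,0,0,0,0,0,0,0.3,0,0,0,0,0,0,0.3,0,0,0,0,0,0,0.3,0,0,0,0,0,0,0.3,0,0,0,0,0,0]' 45
```

```text
t: 4.47
tool_pos: [0.4297, 0.2979, 0.0075]
tool_rot: [-2.658, -1.675, 0.003]
contact_force: [0.6, 0.4, 0.4]
opening: 0.0732
t: 5.22
tool_pos: [0.4313, 0.2987, 0.0096]
tool_rot: [2.658, 1.674, 0.003]
contact_force: [0.0, -0.7, 5.7]
opening: 0.0551
```

```bash
python3 -m jog '[0.3,0,0,-0.015,0,0,0, 0.3,0,0,-0.035,0,0,0, 0.3,0,0,-0.045,0,0,0, 0.3,0,0,-0.045,0,0,0, 0.3,0,0,-0.04,0,0,-7.2, 0.3,0,0,-0.04,0,0,-7.2]' && python3 -m jog '[0.3,-0.03,0.015,0,0,0,0,0.3,-0.043,0.0215,0,0,0,0,0.3,-0.043,0.0215,0,0,0,0,0.3,-0.043,0.0215,0,0,0,0,0.3,-0.043,0.0215,0,0,0,0,0.3,-0.043,0.0215,0,0,0,0,0.3,-0.043,0.0215,0,0,0,0,0.3,-0.043,0.0215,0,0,0,0,0.3,-0.03,0.015,0,0,0,0,0.3,-0.014,0.007,0,0,0,0]'
python3 - <<'E'
from h import *
p,o=shot('wrist','w2'); print(yaw(o),o['tool_pos'])
for t in ['stop','cork_pad','jig']: print(t,ctrl.boxes_of(t,p)[:2])
E
```

```text
t: 5.98
tool_pos: [0.4296, 0.2978, 0.2297]
tool_rot: [-2.424, -1.999, 0.001]
contact_force: [-0.1, 1.1, -1.6]
opening: 0.0553
t: 7.22
tool_pos: [0.5409, -0.1075, 0.2281]
tool_rot: [-2.429, -1.991, 0.001]
contact_force: [0.1, 0.4, -1.7]
opening: 0.0554
-11.325815195954481 [ 0.54087127 -0.10747422  0.22813103]
stop []
cork_pad [{'box': [326.5, 111.6, 86.0, 9.7], 'p': 0.9}, {'box': [268.9, 188.9, 203.9, 68.5], 'p': 0.52}]
jig [{'box': [294.6, 114.1, 248.1, 222.9], 'p': 0.93}, {'box': [323.4, 318.6, 191.1, 254.8], 'p': 0.64}]
```

View pics/w2.png

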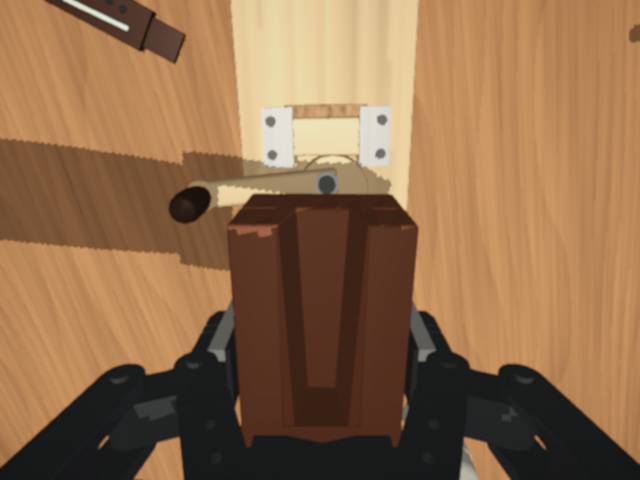

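The held block is square in the gripper. Ahead are the jaw's cork face edge at about row 103 (columns 289–366), the bolt at (327,183), the lever knob top at about (190,203), and the board edges at columns 234 and 418 on row 50. The stop is out of view, so I'll move forward.

```bash
python3 - <<'E'
from h import *
p,o=pickle.load(open('pics/w2.pkl','rb'))
for n,u,z in [('cork',(289,104),.046),('cork',(366,104),.046),('bolt',(327,183),.061),('knob',(190,203),.1),('edgeL',(233,5),.018),('edgeL',(238,90),.018),('edgeR',(419,5),.018),('edgeR',(415,90),.018)]: print(n,back(p,u,z,o).round(4))
E
python3 -m jog '[0.3,0.04,0,0,0,0,0,0.3,0.045,0,0,0,0,0,0.3,0.035,0,0,0,0,0]'
python3 - <<'E'
from h import *
p,o=shot('wrist','w3'); print(yaw(o),o['tool_pos'])
for t in ['stop','cork_pad','jig']: print(t,ctrl.boxes_of(t,p)[:2])
E
```

```text
cork [ 0.5306 -0.0242  0.046 ]
cork [ 0.5899 -0.0361  0.046 ]
bolt [ 0.5482 -0.0888  0.061 ]
knob [ 0.4511 -0.0762  0.1   ]
edgeL [0.5013 0.0576 0.018 ]
edgeL [ 0.4886 -0.0045  0.018 ]
edgeR [0.646  0.0286 0.018 ]
edgeR [ 0.6352 -0.0338  0.018 ]
t: 7.8
tool_pos: [0.5641, 0.0146, 0.2284]
tool_rot: [-2.425, -1.996, -0.001]
contact_force: [0.6, -0.3, -1.7]
opening: 0.0555
-11.08513995344318 [0.5640638  0.01460813 0.22842738]
stop [{'box': [325.5, 104.8, 87.8, 49.5], 'p': 0.93}]
cork_pad [{'box': [585.1, 47.5, 80.6, 93.8], 'p': 0.21}]
jig [{'box': [304.3, 196.0, 227.6, 315.3], 'p': 0.92}]
```

View pics/w3.png

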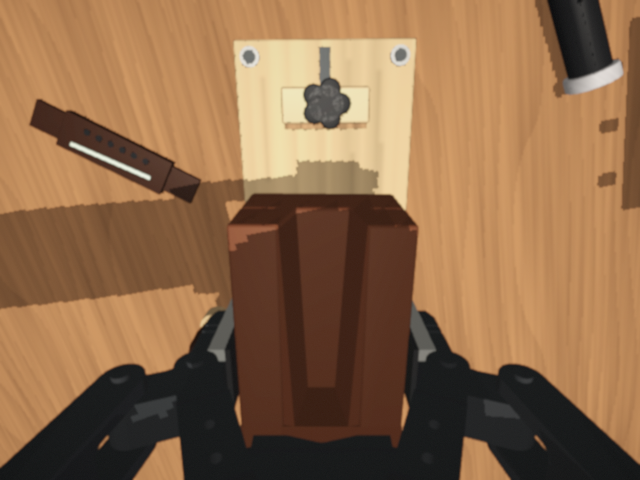

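The stop's top is at columns 281–369, rows 87–124, the board's end edge runs at row 40 (columns 235–415), and the knob is at (326,103).

```bash
python3 - <<'E'
from h import *
p,o=pickle.load(open('pics/w3.pkl','rb'))
a=np.radians(-11.4); X=np.array([np.cos(a),np.sin(a)]); Y=np.array([-np.sin(a),np.cos(a)])
L=[back(p,u,.018,o)[:2] for u in [(235,40),(415,39.5)]]; e=L[1]-L[0]; print('jig yaw',np.degrees(np.arctan2(e[1],e[0])),np.linalg.norm(e))
O=(L[0]+L[1])/2-.125*Y; print('O',O)
loc=lambda q:np.round([(q[:2]-O)@X,(q[:2]-O)@Y],4)
for n,u,z in [('stop',(281,87),.045),('stop',(369,87),.045),('stop',(283,125),.045),('stop',(369,125),.045)]: print(n,loc(back(p,u,z,o)))
p2,o2=pickle.load(open('pics/w2.pkl','rb'))
for n,u,z in [('cork',(289,104),.046),('cork',(366,104),.046),('bolt',(327,183),.061),('knob',(190,203),.1),('L',(233,5),.018),('R',(419,5),.018)]: print(n,loc(back(p2,u,z,o2)))
# held block: end face bottom edge/ top corners
tz=o['tool_pos'][2]
for z in [tz+.034,tz+.036]:
  for u in [(230,232),(416,230),(247,195),(394,195)]: print('blk',z,loc(back(p,u,z if u[1]>200 else z-.044,o)))
print('tcp',loc(o['tool_pos']))
E
```

```text
jig yaw -10.935646348653675 0.1465822465985338
O [0.56621534 0.01854053]
stop [-0.0342  0.0878]
stop [0.0344 0.0881]
stop [-0.0333  0.0592]
stop [0.0357 0.0596]
cork [-0.0265 -0.049 ]
cork [ 0.034  -0.0489]
bolt [ 0.0035 -0.1087]
knob [-0.0941 -0.1156]
L [-0.0713  0.0255]
R [0.0762 0.0256]
blk 0.26242737830149976 [-0.029   0.0401]
blk 0.26242737830149976 [0.0253 0.041 ]
blk 0.26242737830149976 [-0.0319  0.0412]
blk 0.26242737830149976 [0.0265 0.0415]
blk 0.26442737830149976 [-0.0285  0.0408]
blk 0.26442737830149976 [0.0247 0.0417]
blk 0.26442737830149976 [-0.0315  0.0416]
blk 0.26442737830149976 [0.0261 0.042 ]
tcp [-0.0013 -0.0043]
```

```bash
python3 -m jog '[0.3,0.012,0.003,0.02,0,0,0, 0.3,0,0,0.045,0,0,0, 0.3,0,0,0.045,0,0,0, 0.3,0,0,0.04,0,0,0, 0.3,0,0,0.025,0,0,0, 0.3,0,0,0.015,0,0,0,0.3,0,0,0,0,0,0]'
python3 - <<'E'
from h import *
p,o=shot('scene','s4');cv2.imwrite('pics/s4c.png',cv2.resize(p['image'][190:330,270:430],None,fx=4,fy=4,interpolation=3))
p,o=shot('wrist','w4');print(o['tool_pos'],yaw(o))
E
python3 -m jog '[0.3,0,0,0.005,0,0,0,0.3,0,0,0.002,0,0,0,0.3,0,0,0,0,0,0]'
```

```text
t: 8.88
tool_pos: [0.5686, 0.0227, 0.0366]
tool_rot: [-2.427, -1.992, 0.003]
contact_force: [0.0, 0.1, -1.0]
opening: 0.0554
[0.56979911 0.02262383 0.03810244] -11.245995432988384
t: 9.35
tool_pos: [0.5699, 0.0227, 0.0314]
tool_rot: [2.428, 1.994, 0.0]
contact_force: [-0.1, 0.1, -0.9]
opening: 0.0553
```

View pics/w4.png

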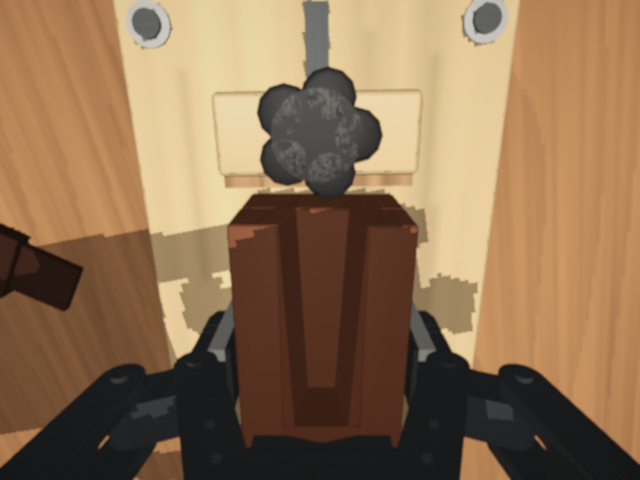

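The block is centred in front of the stop (stop centre at column 318, block at 321), with a small gap before it. I'll lower it to contact.

```bash
python3 -m jog '[0.3,0,0,0.002,0,0,0,0.3,0,0,0.001,0,0,0,0.3,0,0,0,0,0,0]'; python3 -m jog '[0.3,0,0,0.001,0,0,0,0.3,0,0,0,0,0,0]'
```

```text
t: 9.72
tool_pos: [0.5697, 0.0227, 0.0282]
tool_rot: [-2.428, -1.993, 0.0]
contact_force: [0.1, -1.0, -0.6]
opening: 0.0556
t: 9.98
tool_pos: [0.57, 0.0227, 0.0277]
tool_rot: [2.428, 1.994, 0.0]
contact_force: [-0.6, -0.4, 1.1]
opening: 0.0556
```

```bash
python3 -m jog '[0.3,0,0,0.001,0,0,0,0.3,0,0,0,0,0,0]'; python3 -m jog '[0.95,0,0,0,0,0,0,0.95,0,0,0,0,0,0,0.95,0,0,0,0,0,0,0.95,0,0,-0.03,0,0,0,0.95,0,0,-0.045,0,0,0,0.95,0,0,-0.05,0,0,0,0.95,-0.03,0,-0.03,0,0,0,0.95,-0.05,0,-0.02,0,0,0,0.95,-0.03,0,0,0,0,0,0.95,0,0,0,0,0,0]'
python3 - <<'E'
from h import *
p,o=shot('wrist','w5'); print(yaw(o),o['tool_pos'])
for t in ['neck_block','stop','cork_pad','lever_knob']: print(t,ctrl.boxes_of(t,p)[:2])
E
```

```text
t: 10.22
tool_pos: [0.5701, 0.0227, 0.0276]
tool_rot: [2.428, 1.994, -0.0]
contact_force: [-4.2, -0.2, 7.4]
opening: 0.0554
t: 11.48
tool_pos: [0.5482, -0.0868, 0.2015]
tool_rot: [2.431, 1.99, 0.0]
contact_force: [-0.3, 0.2, 0.4]
opening: 0.0812
-11.396687647143665 [ 0.5482314  -0.08675642  0.20152407]
neck_block [{'box': [319.6, 64.3, 88.4, 128.7], 'p': 0.82}]
stop [{'box': [421.6, 444.0, 29.3, 28.0], 'p': 0.34}]
cork_pad [{'box': [320.1, 140.1, 85.5, 17.1], 'p': 0.74}]
lever_knob [{'box': [260.8, 226.7, 214.4, 78.2], 'p': 0.97}]
```

View pics/w5.png

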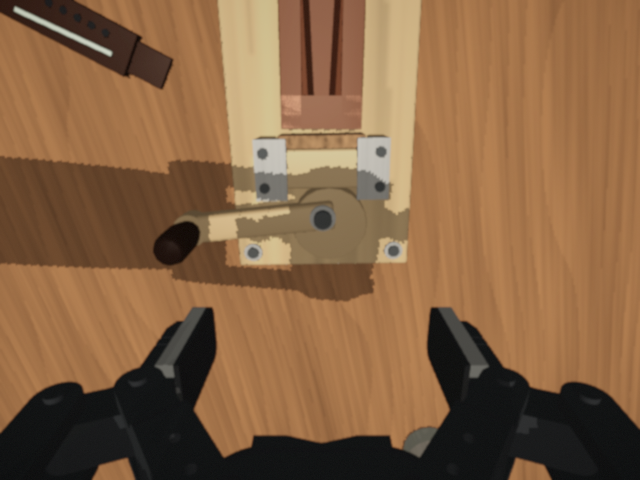

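The block now lies flat between stop and jaw, at columns 280–362 (board mid 318), its end by the cork at row 130. The bolt is at (322,218) and the knob top at about (178,243).

```bash
python3 - <<'E'
from h import *
p,o=pickle.load(open('pics/w5.pkl','rb'))
for n,u,z in [('bolt',(322,218),.061),('knobtop',(177,243),.1),('corkL',(283,134),.046),('corkR',(362,134),.046),('blk',(281,96),.062),('blk',(361,95),.062)]: print(n,back(p,u,z,o).round(4))
a=np.radians(173.8); q=back(p,(322,218),.061,o); k=q+.105*np.array([np.cos(a),np.sin(a),0]); k[2]=.061; print('knob',k, 'reproj',proj(p,[[k[0],k[1],.1]],o)); print(delta(o,k).round(4))
E
```

```text
bolt [ 0.5477 -0.0883  0.061 ]
knobtop [ 0.4524 -0.0751  0.1   ]
corkL [ 0.5313 -0.0236  0.046 ]
corkR [ 0.5885 -0.0351  0.046 ]
blk [0.5374 0.0019 0.062 ]
blk [ 0.5907 -0.0082  0.062 ]
knob [ 0.44328113 -0.07695106  0.061     ] reproj [[164.68237038 248.06034264]]
[-0.0111 -0.1049  0.1405]
```

```bash
python3 -m jog '[0.95,-0.006,-0.052,0,0,0,0, 0.95,-0.005,-0.051,0,0,0,0, 0.95,0,0,0.03,0,0,-5.2, 0.95,0,0,0.04,0,0,0, 0.95,0,0,0.04,0,0,0,0.95,0,0,0.02,0,0,0,0.95,0,0,0.009,0,0,0,0.95,0,0,0,0,0,0]' && python3 -m jog '[0.1,0,0,0,0,0,0,0.1,0,0,0,0,0,0,0.1,0,0,0,0,0,0,0.1,0,0,0,0,0,0,0.1,0,0,0,0,0,0,0.1,0,0,0,0,0,0,0.1,0,0,0,0,0,0,0.1,0,0,0,0,0,0]' 50
python3 -c "
from h import *
o=ctrl.get_obs();print(yaw(o),o['tool_pos'],o['contact_force'],o['opening'])"
```

```text
t: 12.72
tool_pos: [0.4452, -0.0755, 0.0621]
tool_rot: [-2.334, -2.102, 0.0]
contact_force: [0.2, -0.0, 1.0]
opening: 0.081
t: 13.72
tool_pos: [0.4443, -0.0759, 0.0632]
tool_rot: [-2.333, -2.1, 0.004]
contact_force: [-6.8, 0.7, 7.3]
opening: 0.0224
-6.008070172757998 [ 0.44431524 -0.07592909  0.06315953] [-6.81377641  0.6712849   7.34879709] 0.022447719056066948
```

```bash
python3 -m jog '[0.1,0,-0.0015,-0.001,0,0,0,0.1,0,0,0,0,0,0]' && python3 -m jog '[0.1,-0.0055,0.0001,0,0,0,-3,0.1,-0.0092,0.0004,0,0,0,-5,0.1,-0.0092,0.0004,0,0,0,-5,0.1,-0.0092,0.0004,0,0,0,-5]'
python3 -c "
from h import *
o=ctrl.get_obs();r=R(o['tool_rot']);print(yaw(o),o['tool_pos'],r.T@o['contact_force'],o['opening'], o['tool_pos']+.105*r[:,1])"
```

```text
t: 13.98
tool_pos: [0.4443, -0.076, 0.0633]
tool_rot: [2.334, 2.1, 0.002]
contact_force: [4.9, -1.3, -4.3]
opening: 0.0223
t: 14.48
tool_pos: [0.4451, -0.1076, 0.0632]
tool_rot: [-1.974, -2.44, -0.003]
contact_force: [0.1, 5.2, 0.8]
opening: 0.0225
12.069035563719094 [ 0.44507353 -0.10763005  0.06323628] [ 5.0479505   1.1431455  -0.80320965] 0.022533894447999615 [ 0.54775264 -0.08567559  0.06319519]
```

```bash
python3 -m jog '[0.1,-0.0092,0.0004,0,0,0,-5,0.1,-0.0092,0.0004,0,0,0,-5,0.1,-0.0092,0.0004,0,0,0,-5,0.1,-0.0092,0.0004,0,0,0,-5,0.1,-0.0092,0.0004,0,0,0,-5,0.1,-0.0092,0.0004,0,0,0,-5,0.1,-0.0092,0.0004,0,0,0,-5]'
cat >s.py <<'E'
from h import *
o=ctrl.get_obs();r=R(o['tool_rot']);P=np.array([.548,-.087]);d=o['tool_pos'][:2]-P
print('yaw',yaw(o).round(1),'lever',(np.degrees(np.arctan2(d[1],d[0]))%360-173.8).round(1),'rad',np.linalg.norm(d).round(4),'F tool',(r.T@o['contact_force']).round(1),'tq',o['wrist_torque'].round(2),o['opening'].round(4))
E
python3 s.py
```

```text
t: 15.35
tool_pos: [0.4748, -0.164, 0.0632]
tool_rot: [-1.146, -2.919, 0.002]
contact_force: [-6.9, 2.3, 5.4]
opening: 0.0222Traceback (most recent call last):
  File "s.py", line 3, in <module>
    print('yaw',yaw(o).round(1),'lever',(np.degrees(np.arctan2(d[1],d[0]))%360-173.8).round(1),'rad',np.linalg.norm(d).round(4),'F tool',(r.T@o['contact_force']).round(1),'tq',o['wrist_torque'].round(2),o['opening'].round(4))
                                                                                                                                                                                                           ^^^^^^^^^^^^^^^^^^
AttributeError: 'float' object has no attribute 'round'
```

```bash
sed -i "s/,o\['opening'\].round(4)//" s.py && python3 s.py && python3 -m jog '[0.1,-0.0092,0.0004,0,0,0,-5,0.1,-0.0092,0.0004,0,0,0,-5]'; python3 s.py; python3 -m jog '[0.1,-0.0092,0.0004,0,0,0,-5,0.1,-0.0092,0.0004,0,0,0,-5]'; python3 s.py
```

```text
yaw 47.1 lever 52.6 rad 0.1062 F tool [ 6.7 -3.1 -5.3] tq [ 0.05  1.17 -0.23]
t: 15.6
tool_pos: [0.4892, -0.1757, 0.0633]
tool_rot: [-0.887, -3.007, 0.003]
contact_force: [-8.1, -1.0, 5.2]
opening: 0.0226
yaw 57.1 lever 62.6 rad 0.1065 F tool [ 6.3 -5.2 -5.1] tq [-0.21  1.32 -0.15]
t: 15.85
tool_pos: [0.5053, -0.1848, 0.0632]
tool_rot: [-0.621, -3.073, 0.003]
contact_force: [-8.4, -2.4, 5.8]
opening: 0.0222
yaw 67.1 lever 72.6 rad 0.1067 F tool [ 6.9 -5.5 -5.8] tq [-0.41  1.36 -0.18]
```

```bash
sed -i "\$a print('M',(.105*(r.T@o['contact_force'])[0]-o['wrist_torque'][2]).round(3))" s.py
python3 -m jog '[0.1,-0.0055,-0.0005,0,0,0,-3,0.1,0,0,0,0,0,0]'; python3 s.py;python3 -m jog '[0.1,-0.0055,0.0002,0,0,0,-3,0.1,0,0,0,0,0,0]'; python3 s.py; python3 -m jog '[0.1,-0.0055,0.0002,0,0,0,-3,0.1,0,0,0,0,0,0]'; python3 s.py
```

```text
t: 16.1
tool_pos: [0.5108, -0.1871, 0.0633]
tool_rot: [-0.544, -3.089, 0.002]
contact_force: [-5.9, -1.8, 3.4]
opening: 0.0222
yaw 70.0 lever 75.8 rad 0.1068 F tool [ 4.9 -3.7 -3.3] tq [-0.32  0.91  0.05]
M 0.469
t: 16.35
tool_pos: [0.5158, -0.1889, 0.0632]
tool_rot: [-0.463, -3.102, 0.002]
contact_force: [-6.7, -1.1, 5.1]
opening: 0.0226
yaw 73.0 lever 78.6 rad 0.1068 F tool [ 6.1 -3.  -5.1] tq [-0.41  1.06  0.  ]
M 0.645
t: 16.6
tool_pos: [0.521, -0.1904, 0.0633]
tool_rot: [-0.382, -3.113, 0.003]
contact_force: [-7.9, -1.7, 3.7]
opening: 0.0221
yaw 76.0 lever 81.6 rad 0.1069 F tool [ 7.3 -3.5 -3.6] tq [-0.53  1.07 -0.05]
M 0.814
```

```bash
python3 - <<'E'
from h import *
p,o=shot('scene','s6');cv2.imwrite('pics/s6c.png',cv2.resize(p['image'][190:330,270:430],None,fx=4.2,fy=4.2,interpolation=3))
p,o=shot('side','d6');cv2.imwrite('pics/d6c.png',cv2.resize(p['image'][210:320,270:400],None,fx=4.5,fy=4.5,interpolation=3))
a=cv2.imread('pics/s6c.png');b=cv2.imread('pics/d6c.png');h=495
cv2.imwrite('pics/c6.png',cv2.resize(np.hstack([cv2.resize(a,(566,h)),cv2.resize(b,(585,h))]),(800,344)))
E
```

```text
(no output)
```

View pics/c6.png

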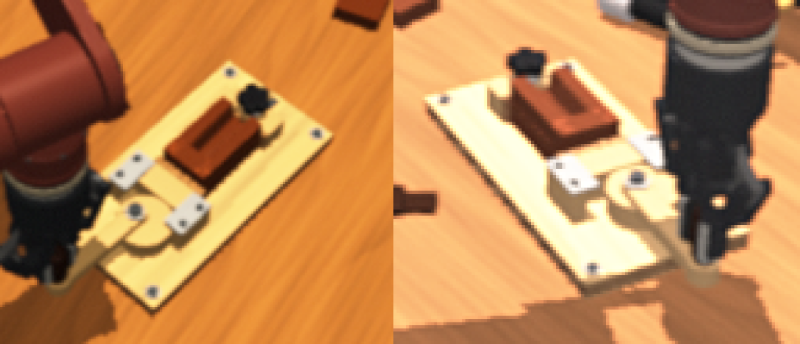

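The jaw has advanced to just about the block, which lies square against or near the stop. The measured force is only valid while moving, so I'll read it at the end of moving rows.

```bash
for i in 1; do python3 -m jog '[0.1,-0.0037,0.0001,0,0,0,-2,0.1,-0.0037,0.0001,0,0,0,-2]'>/dev/null; python3 s.py; done; python3 -m jog '[0.1,-0.0037,0.0001,0,0,0,-2]'>/dev/null; python3 s.py; python3 -m jog '[0.1,-0.0037,0.0001,0,0,0,-2]'>/dev/null; python3 s.py; python3 -m jog '[0.1,-0.0037,0.0001,0,0,0,-2]'>/dev/null; python3 s.py
```

```text
yaw 80.0 lever 85.2 rad 0.107 F tool [ 9.3 -4.3 -5.8] tq [-0.58  1.52 -0.22]
M 1.197
yaw 82.0 lever 87.1 rad 0.107 F tool [ 9.5 -3.9 -6.5] tq [-0.65  1.53 -0.26]
M 1.25
yaw 84.0 lever 89.1 rad 0.107 F tool [10.  -5.6 -5.3] tq [-0.68  1.57 -0.18]
M 1.226
yaw 86.0 lever 91.0 rad 0.1071 F tool [11.  -4.  -5.6] tq [-0.78  1.57 -0.22]
M 1.378
```

```bash
python3 -m jog '[0.1,-0.0018,0,0,0,0,-1]'>/dev/null; python3 s.py; python3 -m jog '[0.1,0,0,0,0,0,0]'>/dev/null; python3 s.py
python3 - <<'E'
from h import *
p,o=shot('scene','s7');cv2.imwrite('pics/s7c.png',cv2.resize(p['image'][190:330,270:430],None,fx=4.2,fy=4.2,interpolation=3))
E
```

```text
yaw 87.0 lever 92.0 rad 0.1071 F tool [10.9 -3.7 -4.7] tq [-0.79  1.64 -0.18]
M 1.323
yaw 87.0 lever 92.1 rad 0.1071 F tool [ 9.7 -4.6 -4.8] tq [-0.76  1.47 -0.13]
M 1.144
```

```bash
python3 -m jog '[0.8,0,0,0,0,0,0,0.8,0,0,0,0,0,0,0.8,0,0,0,0,0,0,0.8,0,0,0,0,0,0,0.8,0,0,-0.03,0,0,0,0.8,0,0,-0.05,0,0,0,0.8,0,0,-0.05,0,0,0,0.8,0,0,-0.03,0,0,0]' && python3 -m jog '[0.8,0.02,0.02,-0.01,0,0,9,0.8,0.02,0.02,0,0,0,9,0.8,0.01,0.01,0,0,0,9,0.8,0,0,0,0,0,9,0.8,0,0,0,0,0,9,0.8,0,0,0,0,0,9,0.8,0,0,0,0,0,9,0.8,0,0,0,0,0,9,0.8,0,0,0,0,0,9,0.8,0,0,0,0,0,9]'
python3 - <<'E'
from h import *
p,o=shot('wrist','w8'); print(yaw(o),o['tool_pos'],o['contact_force'])
for t in ['neck_block','cork_pad','lever_knob']: print(t,ctrl.boxes_of(t,p)[:1])
E
```

```text
t: 18.62
tool_pos: [0.5439, -0.1929, 0.2269]
tool_rot: [0.082, 3.137, -0.003]
contact_force: [-0.1, 0.7, -0.7]
opening: 0.0681
t: 19.88
tool_pos: [0.5028, -0.1347, 0.2333]
tool_rot: [-2.285, -2.156, -0.0]
contact_force: [0.2, -0.4, -0.5]
opening: 0.0685
-3.307606313847582 [ 0.50282703 -0.13474431  0.23330546] [ 0.24998876 -0.41828343 -0.54982469]
neck_block [{'box': [394.8, 26.9, 85.1, 53.9], 'p': 0.61}]
cork_pad [{'box': [387.0, 55.6, 84.8, 24.0], 'p': 0.82}]
lever_knob [{'box': [384.5, 203.2, 68.0, 195.2], 'p': 0.81}]
```

View pics/w8.png

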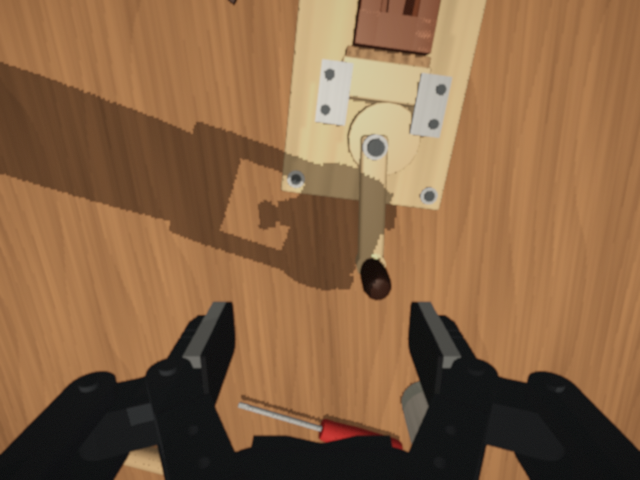

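The cork now touches the block's end (about row 50), and the lever is at rest with its knob at (376,278). I'll make one last check of the stop side.

```bash
python3 -m jog '[0.8,0.045,0.02,0,0,0,4,0.8,0.045,0.02,0,0,0,4,0.8,0.03,0.01,0,0,0,0,0.8,0,0,0,0,0,0]'
python3 - <<'E'
from h import *
p,o=shot('wrist','w9'); print(yaw(o),o['tool_pos'])
cv2.imwrite('pics/w9c.png',cv2.resize(p['image'][0:330,150:500],None,fx=1.8,fy=1.8))
E
```

```text
t: 20.58
tool_pos: [0.5666, -0.0196, 0.2331]
tool_rot: [-2.419, -2.004, 0.0]
contact_force: [0.3, -0.0, -0.2]
opening: 0.0685
-10.737047746568624 [ 0.56661401 -0.01957745  0.23313028]
```

View pics/w9c.png

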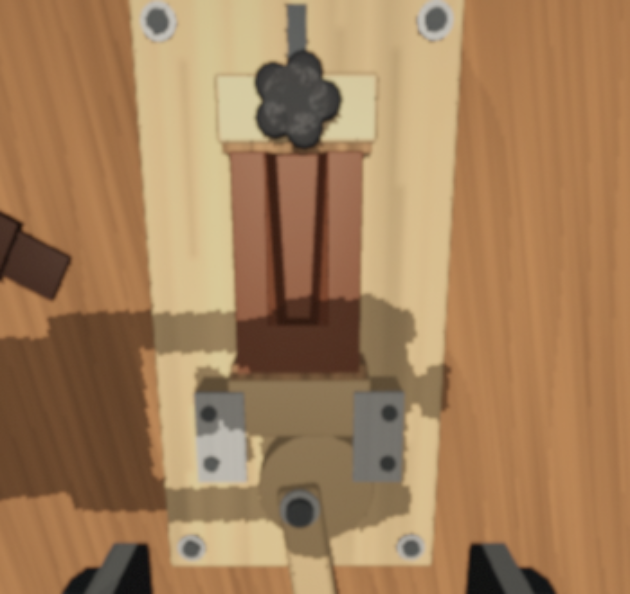

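The block is square, centred and touching both cork faces, and the cork by the jaw is visibly squeezed. The arm is clear, so I'm handing in.

```bash
python3 -c "
from station import ctrl
print(ctrl.finish_job())"
```

```text
the job is handed in; nothing more can be done
None
```

The neck block is clamped in the jig and the job is handed in, at about 21 s of the 67 s allowed; no verdict came back.

- **Block:** I gripped it across its 56 mm width, laid it mortise up between the stop and the jaw, and let go. The last wrist picture shows it square, centred across the bed and touching both cork faces.
- **Lever:** I gripped the knob, swung it along its arc to about 1.6 rad, then opened the fingers and backed off. In the pictures taken after release the lever stays where I left it.
- **Press:** I estimate 45–60 N. The lever torque while moving rose from about 0.9 to 1.3–1.4 N m, and about 0.3 rad of travel after contact fits that. I never measured the press directly.
- **Disagreement:** the pictures gave about 108 mm between jaw and stop, so contact should have come near 1.53 rad. The torque pointed to contact near 1.3 rad. I relied on the torque because the cameras are only good to about 2 mm.
- **Torque readings:** those taken while the lever stood still came out low (0.5–0.8 N m), so I did not count them.
- **Other parts:** I moved nothing else that I know of. I did not measure the other parts and tools again at the end.

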